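# Send a sample carrier into the analyser's sampling bay and start the run

## Task

Run the waiting sample: with the fingertips push the tube carrier that stands in the analyser's L-shaped track gently along to the corner, then across until it is fully home in the sampling bay, and after that press the round start key all the way down and let it come up again. Only push the carrier: do not pinch it or lift it, keep its tube upright, and leave the spare carrier, the strip can and the steel bowl where they stand.

Things in the scene. Friction and masses are not known exactly. Their poses are not given: they have to be found in the camera images.
- analyser: benchtop analyser, fixed, white with blue side panels, 300 mm deep (x), 440 mm wide (y). Origin: centre of its footprint on the bench. Own axes: x from its front to its back (away from the robot), y to the left seen from the robot, z up. Its flat deck lies 104 mm above the bench (z = 0.104); in it an aluminium plate with an L-shaped slot 15 mm wide, 14 mm deep.
- load_end (a point): point on the slot's centre line at its load end, deck height; (-80, -30) mm in the analyser's own x, y. From here the long leg runs straight along the analyser's +x to the corner. The slot ends 7.5 mm beyond this point. The deck is bare for 40 mm or more round the long leg.
- corner (a point): point on the slot's centre line at its corner, deck height; (35, -30) mm in the analyser's own x, y. The short leg runs from here straight along the analyser's +y to the home end. The slot's far wall is 7.5 mm beyond this point; the inner corner is bevelled 5 mm.
- home (a point): point on the slot's centre line at its home end, deck height; (35, 45) mm in the analyser's own x, y: the carrier's centre when fully home, the slot ends 7.5 mm farther on. It lies in the sampling bay: two cheeks 52 mm apart, 28 mm thick, 30 mm high above the deck, from y = 42 mm on; back of the bay at y = 72 mm; behind it, from y = 140 mm, a tower 62 mm above the deck.
- carrier: loose round black tube carrier in the slot, 44 mm across, 24 mm high, 90 g, a short tube fixed in its middle with a white cap that tops out 51 mm above the deck. Origin: centre of its underside, on the deck. Below it a 12 mm guide pin reaches 10 mm into the slot, 1.5 mm play each side. Starts in the first 40 mm of the long leg, slides with under 2 N; its yaw means nothing.
- key_top (a point): centre of the top face of the start key, a round white key 28 mm across in a grey collar, alone on the right front of the deck at (-50, -155) mm in the analyser's own x, y; pressed straight down. Behind it, from x = 10 mm, a sloping screen console up to 50 mm above the deck.
- key (a joint): travel of the start key in m: 0 up, 0.006 fully down (takes 4 N), springs back by itself
- spare_carrier: loose spare carrier, same size and look as the carrier, pin included, parked in a hole in the deck behind the track's corner, at (116, -50) mm in the analyser's own x, y. Origin: centre of its underside. To be left alone
- strip_can: loose white can with black lid, 48 mm across and 95 mm high, on the bench left of the analyser. Origin: centre of its underside. To be left alone
- steel_bowl: loose steel bowl, 120 mm across and 45 mm high, on the bench right of the analyser. Origin: centre of its underside. To be left alone
There are look-alikes about, which are no part of the job. Leave any purple look-alike of the carrier alone.

How it is judged:
By the outcome, as a careful person would: the job done as asked, in the order asked, and still so for the second after the job is handed in, with the robot touching nothing.
It also fails if it takes over 48 s, if anything falls off the work surface, if the arm or the gripper's body presses on something with over 40 N, if the wrist force passes 120 N, or if a joint passes its speed limit or range.

## Robot

A 6-joint arm with a two-finger parallel gripper is mounted at the origin on the work surface. World frame = base frame: x ahead of the robot, y to its left, z up, the work surface at z = 0. Lengths are in m, angles in rad, forces in N, time in s.
With the tool pointing down it reaches from about 0.25 to 0.725 m from the base axis. Payload 9.7 kg.
Tool frame: the origin (TCP) lies at the centre of the arm's flange, where the gripper is bolted on; the fingertips stand 173 mm ahead of it and the grasp point (between the pads) lies 155 mm ahead of it (robot.tips_ahead is the distance from the TCP to the fingertips, in m); z points along the fingers, y is the line along which they close (so a half turn about z gives the same grasp; the last joint's range is limited). The gripper opens to 85 mm and grips with 20 to 120 N. Pads are 22 mm wide; open, the fingers measure 114 mm over their backs; the gripper's body (76 mm by 85 mm) begins 54 mm behind the grasp point. The pads swing forward as they close: fully open they stand 13 mm farther back than shut.
Start: joints at [-1.267, 0.087, 0.176, 1.66, 0, 1.571], TCP at [0.165, -0.525, 0.405] pointing down, gripper open.
Joint ranges: [-3.13, 3.13], [-0.85, 1.81], [-1.15, 1.24], [-2.2, 2.28], [-1.44, 1.52], [-3.14, 3.14]. Speed limits (rad/s): [2.22, 2.22, 2.57, 3.14, 3.14, 3.14].

## Interface

Orientations are given as a unit quaternion [x, y, z, w].
In Python, from cell import robot gives the robot as it stands. The module is installed in compiled form; this text tells all that it offers.
- The arm moves only by the tool apply_moves, never from a script. Its argument "plan" is a list that holds one entry, the list of rows, each a list of 7 numbers: the closure, from -1 (fully open) to 1 (shut), then the shift along the tool's x, y, z in units of 2 cm (1.0 is 2 cm), then the turn, a rotation vector about the tool's x, y, z in units of 4 degrees (1.0 is 4 degrees). A call has exactly 8 rows; each row shifts and turns the commanded pose from where the row before left it, along the tool's axes as they then stand; what a row does not reach is not made up. A row lasts 1/8 s, in which the tool goes at most 62.5 mm and 10.7 degrees, less where a joint would pass 70% of its speed; a pose out of reach is approached as far as the arm can. A call with a number of a shift or a turn outside -1 to 1 is refused whole. A call with a gripper value outside its range is refused whole. The fingers move at their own pace and stop on an object; "force" is the grip in N (left out, the last holds). Time passes only in rows, so rows that do not move let the fingers close, or fill a call up. It gives the time, the measured TCP pose, the force, the opening and the grip force at its end, in the units of the state.
- robot.sense(): the state, without advancing time (a new reading comes with each control period).
- robot.get_image(name): name is "scene" or "top" or "wrist"; returns (picture, depth): 400x640x3 uint8, blue, green, red; 400x640 float32, m along the optical axis (not along the pixel's ray), 0 where there is no reading.
- robot.get_calibration(name): a dict with "fx", "fy", "cx", "cy" (pixels), "distortion" ([k1, k2, p1, p2, k3] as OpenCV has them; the pictures are not rectified), "R" (3x3) and "t" (3): a world point X has camera coordinates R X + t. Camera axes: x right, y down, z forward; pixel columns grow to the right and rows downward; lengths in m; the calibration is good to about 2 mm. A picture is of the moment at which its call begins: read the wrist's pose just before it. get_calibration takes no time and is no camera call; for the wrist camera it gives the pose at the moment of the call.
- robot.close_job(): hands the job in; it is judged then, once.
Trained networks look in the newest picture that a camera, given by its name, has taken for a name from the list of things; names that differ only in an ending like _2 or _b are one class to them, and where a whole thing is asked for, a point or a joint stands for the part that bears it (a point fixed in the world has none). Each returns a list of dicts, best first, with "score" (0 to 1); they miss things now and then, are a little off and sometimes report something else, mostly with a low value. They report only what shows in the picture. A call takes as long as a camera call. They do not tell look-alikes from the thing itself.
- robot.regions_of(camera, thing): "region" (400x640 bool, what is visible of it) and "rect" ([left, top, right, bottom] in pixels, round what is visible of it).
- robot.landmark_of(camera, thing): "at" ([column, row] in pixels: a listed point, or the origin of a listed thing).
The state is a dict: "clock": time; "joint_positions": joint angles; "qd": joint speeds; "tau": joint torques, N m; "eef_pos": TCP position; "tcp_rot": TCP orientation; "force": force on the tool from outside, world axes, zero at the start; "ft_torque": the same for the moment, N m; "opening": finger opening in m; "grasp_force": force on a finger pad.
Only numpy, scipy, OpenCV 4.12 (cv2) and the standard library are available. Lean on these libraries where they do the work, as an engineer would, in place of code of your own. Each camera call takes 0.05 s, during which the arm holds its last target. There are 200 camera calls.

## Working session

There is one attempt and no reset: what is moved stays moved. The work goes in short steps, Python scripts to look and compute and a tool call to move; the robot and the scene stay as the last step left them, time stands still between calls to the robot, and variables do not carry over. Pictures are saved under pics/ and viewed, at most 10 in all, crops included, and the job is handed in when it is done.

Besides the shell and the picture viewer there is one more tool, called after "Request:" as name(argument=value, ...) on one line, values as JSON. apply_moves: Moves the arm, as the interface text tells. Shifts and turns lie within -1 to 1; 1 stands for 2 cm of shift or 4 degrees of turn. Its arguments: {"type":"object","properties":{"plan":{"type":"array"},"force":{"type":"number"}},"required":["plan"]}

```bash
mkdir -p pics; cat > h.py <<'E'
import numpy as np, cv2
from cell import robot
from scipy.spatial.transform import Rotation as Rot
def unproj(cal,uv,z=None,depth=None):
    K=np.array([[cal["fx"],0,cal["cx"]],[0,cal["fy"],cal["cy"]],[0,0,1.]])
    n=cv2.undistortPoints(np.array([[uv]],float),K,np.array(cal["distortion"],float))[0,0]
    R=np.array(cal["R"]);t=np.array(cal["t"]); d=R.T@np.array([n[0],n[1],1.]); o=-R.T@t
    return o+d*(depth if depth else (z-o[2])/d[2])
def proj(cal,P):
    K=np.array([[cal["fx"],0,cal["cx"]],[0,cal["fy"],cal["cy"]],[0,0,1.]])
    return cv2.projectPoints(np.array(P,float).reshape(-1,3),cv2.Rodrigues(np.array(cal["R"]))[0],np.array(cal["t"],float),K,np.array(cal["distortion"],float))[0][:,0]
E
python3 - <<'E'
from h import *
s=robot.sense();print({k:np.round(v,3) for k,v in s.items()})
for c in ["top","scene"]:
    im,d=robot.get_image(c);cv2.imwrite(f"pics/{c}1.png",im);cal=robot.get_calibration(c)
    print(c,-np.array(cal["R"]).T@np.array(cal["t"]))
    zs=dict(load_end=.104,corner=.104,home=.104,carrier=.104,key_top=None,spare_carrier=.104,analyser=0.,strip_can=0,steel_bowl=0)
    for n,z in zs.items():
        for r in robot.landmark_of(c,n)[:3]:
            u=r["at"];dd=d[int(u[1]),int(u[0])]
            print(n,round(r["score"],2),np.round(u,1),np.round(unproj(cal,u,z=.112 if z is None else z),4),"depth",np.round(unproj(cal,u,depth=dd),4) if dd else None)
E
```

```text
{'clock': np.float64(0.0), 'joint_positions': array([-1.267,  0.087,  0.175,  1.66 , -0.   ,  1.571]), 'qd': array([ 0.001, -0.001,  0.001,  0.001,  0.001, -0.001]), 'tau': array([-1.0000e-03, -5.2039e+01,  4.6480e+01,  1.7000e-02, -0.0000e+00,
       -0.0000e+00]), 'eef_pos': array([ 0.165, -0.525,  0.404]), 'tcp_rot': array([ 0.988,  0.151, -0.   , -0.001]), 'force': array([-1.318, -0.497, -0.117]), 'ft_torque': array([-0.   , -0.002, -0.014]), 'grasp_force': np.float64(0.0), 'opening': np.float64(0.085)}
top [0.37885588 0.01609682 1.1409356 ]
load_end 0.79 [343.9 214.9] [ 0.4966 -0.0441  0.104 ] depth [ 0.494  -0.0428  0.1272]
home 0.73 [310.  177.3] [0.5997 0.0461 0.104 ] depth [0.602  0.0464 0.0929]
carrier 0.74 [337.5 168.9] [ 0.6224 -0.0287  0.104 ] depth [ 0.6227 -0.0287  0.1029]
carrier 0.65 [361.3 273.3] [ 0.3425 -0.0874  0.104 ] depth [ 0.341  -0.0917  0.0608]
carrier 0.47 [344.2 211.1] [ 0.5068 -0.0451  0.104 ] depth [ 0.5031 -0.0433  0.1343]
key_top 0.38 [388.7 194.3] [ 0.5502 -0.1642  0.112 ] depth [ 0.5475 -0.1614  0.1279]
spare_carrier 0.57 [341.9 135.6] [ 0.7164 -0.0
[... 392 characters left out ...]
th [ 0.6144 -0.0152  0.0878]
corner 0.68 [321.6 242.1] [ 0.6212 -0.0252  0.104 ] depth [ 0.6138 -0.0185  0.0911]
home 0.59 [340.6 224.8] [0.6121 0.0376 0.104 ] depth [0.6036 0.0464 0.0892]
carrier 0.6 [283.9 212.8] [ 0.5054 -0.0355  0.104 ] depth [ 0.5228 -0.048   0.1288]
carrier 0.53 [228.3 208.6] [ 0.4156 -0.1229  0.104 ] depth [ 0.3582 -0.0941  0.0328]
carrier 0.5 [277.9 211.1] [ 0.4929 -0.0426  0.104 ] depth [ 0.5095 -0.0541  0.1272]
key_top 0.61 [249.5 246.1] [ 0.5369 -0.1508  0.112 ] depth [ 0.5465 -0.1562  0.1263]
analyser 0.85 [316.3 254.1] [ 0.5808 -0.0038  0.    ] depth [ 0.6395 -0.0557  0.1073]
steel_bowl 0.95 [201.4 324.8] [ 0.5642 -0.3057  0.    ] depth [ 0.5656 -0.3061  0.0024]
```

```bash
python3 - <<'E'
import cv2
im=cv2.imread("pics/top1.png");cv2.imwrite("pics/top1c.png",cv2.resize(im[80:300,200:480],(763,600),interpolation=cv2.INTER_CUBIC))
im=cv2.imread("pics/scene1.png");cv2.imwrite("pics/scene1c.png",cv2.resize(im[140:350,170:450],(800,600),interpolation=cv2.INTER_CUBIC))
E
```

```text
(no output)
```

View pics/top1c.png

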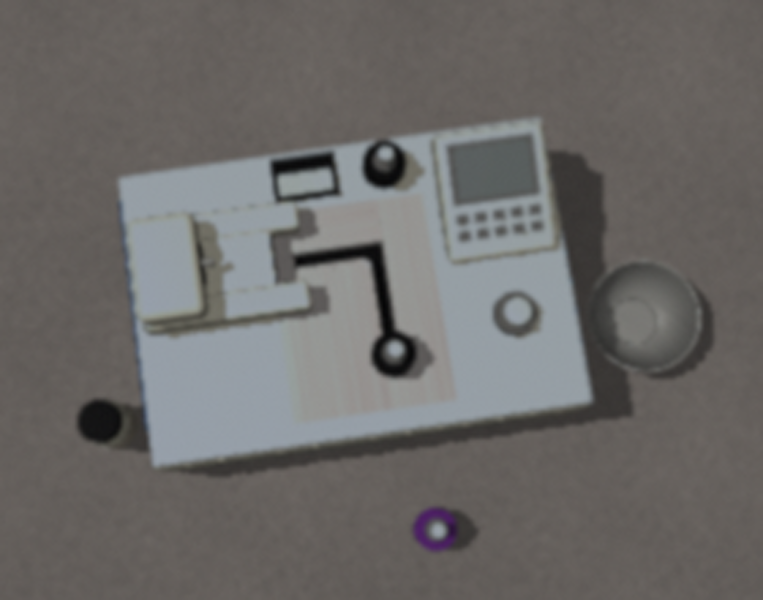

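View pics/scene1c.png

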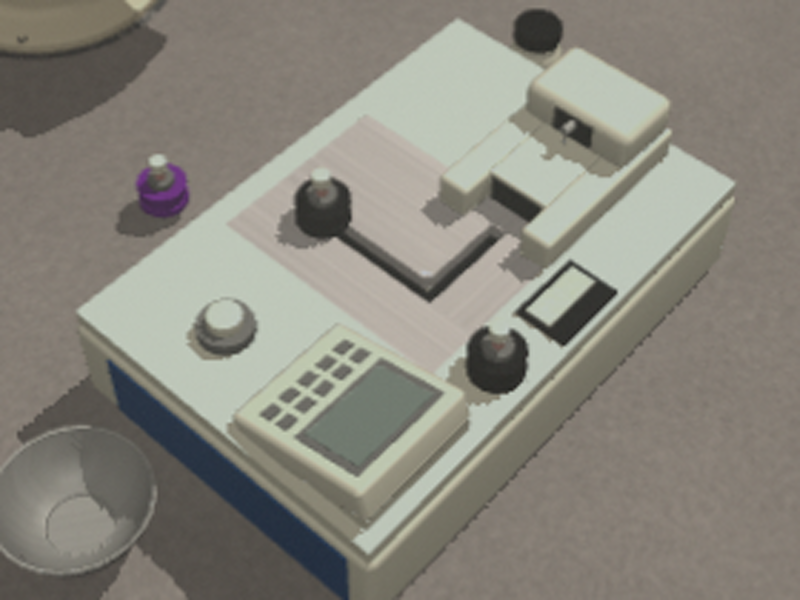

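The top crop shows the analyser yawed by about 8°. The carrier is at crop (394,352), the slot corner at (378,250), the key at (516,312) and the spare at (385,162). The purple look-alike is on the bench at (437,530). The scene view agrees.

```bash
cat >> h.py <<'E'
def fit(own,W):
    own=np.array(own)/1000.;W=np.array(W)[:,:2]
    a,b=own-own.mean(0),W-W.mean(0)
    th=np.arctan2((a[:,0]*b[:,1]-a[:,1]*b[:,0]).sum(),(a*b).sum())
    R=np.array([[np.cos(th),-np.sin(th)],[np.sin(th),np.cos(th)]]);t=W.mean(0)-R@own.mean(0)
    return th,t,R,(W-(own@R.T+t))*1000
E
python3 - <<'E'
from h import *
c=robot.get_calibration("top")
f=lambda u,v:(200+u*280/763-.0,80+v*220/600)
deck=[((119,178),(150,220)),((541,119),(150,-220)),((592,401),(-150,-220)),((153,466),(-150,220)),((382,243),(42.5,-37.5)),((369,262),(27.5,-22.5))]
W=[unproj(c,f(*p),z=.104) for p,_ in deck]
th,t,R,e=fit([o for _,o in deck],W);print(np.degrees(th),t,np.round(e,1))
cal=robot.get_calibration("scene")
g=lambda u,v:(170+u*280/800,140+v*210/600)
deck=[((79,313),(-150,-220)),((459,19),(-150,220)),((734,184),(150,220)),((366,553),(150,-220)),((430,298),(42.5,-37.5)),((428,272),(27.5,-22.5))]
W=[unproj(cal,g(*p),z=.104) for p,_ in deck]
th,t,R,e=fit([o for _,o in deck],W);print(np.degrees(th),t,np.round(e,1))
for p,z in [((395,343),.155),((517,308),.12),((517,308),.127)]: # cap, key
    w=unproj(c,f(*p),z=z);print(w,(R.T@(w[:2]-t))*1000)
for p,z in [((320,176),.155),((226,316),.12),((226,316),.127)]: 
    w=unproj(cal,g(*p),z=z);print(w,(R.T@(w[:2]-t))*1000)
for n in ["steel_bowl","strip_can"]:
    pass
print(robot.get_calibration("wrist"))
E
```

```text
7.868293184767464 [ 0.57554663 -0.00497457] [[-2.7 -4.7]
 [-4.2  2.6]
 [ 5.6  4.4]
 [ 5.6 -3.4]
 [-1.   0.3]
 [-3.3  0.7]]
7.88042839691501 [ 0.57934236 -0.00187218] [[ 8.2  4.6]
 [ 7.6 -5.1]
 [-3.1 -8.4]
 [-5.1  2. ]
 [-2.5  2.4]
 [-5.   4.5]]
[ 0.51417808 -0.04420324  0.155     ] [-70.35273953 -32.99687498]
[ 0.55250717 -0.16564709  0.12      ] [ -49.03632177 -158.54900366]
[ 0.55131653 -0.16440097  0.127     ] [ -50.04485959 -157.15140936]
[ 0.51379162 -0.04487818  0.155     ] [-70.82808763 -33.61245711]
[ 0.55106327 -0.1611318   0.12      ] [ -49.84750779 -153.8783843 ]
[ 0.55568788 -0.16369204  0.127     ] [ -45.61760094 -157.04851389]
{'fx': 289.14702653829056, 'fy': 289.14702653829056, 'cx': 325.29236006991914, 'cy': 198.6378783596989, 'distortion': array([-0.05063172,  0.        ,  0.        ,  0.        ,  0.        ]), 'R': array([[ 2.99307544e-01, -9.54156460e-01, -6.66372501e-04],
       [-9.04620798e-01, -2.83990758e-01,  3.17821431e-01],
       [-3.03440615e-01, -9.45235373e-02, -9.48150354e-01]]), 't': array([-0.55081262, -0.04163228,  0.38161914])}
```

Request:
apply_moves(plan=[[[1,0.76,-0.9,0,0,0,0.8],[1,0.76,-0.9,0,0,0,0.8],[1,0.76,-0.9,0,0,0,0.8],[1,0.76,-0.9,0,0,0,0],[1,0.76,-0.9,0,0,0,0],[1,0.76,-0.9,0,0,0,0],[1,0.76,-0.9,0,0,0,0],[1,0.76,-0.9,0,0,0,0]]])

```text
clock: 2.0
eef_pos: [0.2588, -0.3611, 0.4048]
tcp_rot: [0.998, 0.068, 0.0, 0.0]
force: [0.1, -0.9, 0.6]
opening: 0.0001
grasp_force: 0.0
```

Request:
apply_moves(plan=[[[1,0.76,-0.9,0,0,0,0],[1,0.76,-0.9,0,0,0,0],[1,0.76,-0.9,0,0,0,0],[1,0.76,-0.9,0,0,0,0],[1,0.76,-0.9,0,0,0,0],[1,0.76,-0.9,0,0,0,0],[1,0.76,-0.9,0,0,0,0],[1,0.76,-0.9,0,0,0,0]]])

```text
clock: 3.0
eef_pos: [0.3597, -0.2019, 0.4048]
tcp_rot: [0.998, 0.068, 0.0, 0.0]
force: [1.1, -0.0, -1.5]
opening: 0.0
grasp_force: 0.0
```

Request:
apply_moves(plan=[[[1,0.76,-0.9,0,0,0,0],[1,0.76,-0.9,0,0,0,0],[1,0.76,-0.9,0,0,0,0],[1,0.76,-0.9,0,0,0,0],[1,0.76,-0.9,0,0,0,0],[1,0.76,-0.9,0,0,0,0],[1,0.5,-0.5,0,0,0,0],[1,0,0,0,0,0,0]]])

```text
clock: 4.0
eef_pos: [0.444, -0.0717, 0.4045]
tcp_rot: [0.998, 0.069, -0.0, -0.0]
force: [-0.2, 0.7, -0.5]
opening: -0.0003
grasp_force: 0.0
```

```bash
cat >> h.py <<'E'
def yaw(s):
    x=Rot.from_quat(s["tcp_rot"]).as_matrix();return np.degrees(np.arctan2(x[1,0],x[0,0])),x
E
python3 - <<'E'
from h import *
s=robot.sense();print(s["clock"],s["eef_pos"],yaw(s)[0],s["joint_positions"],s["opening"],s["force"])
cal=robot.get_calibration("wrist");im,d=robot.get_image("wrist");np.savez("w1.npz",im=im,d=d,**{k:np.array(v) for k,v in cal.items()})
for n,z in dict(load_end=.104,corner=.104,home=.104,carrier=.104,key_top=.12).items():
    for r in robot.landmark_of("wrist",n)[:2]: print(n,round(r["score"],2),np.round(r["at"],1),np.round(unproj(cal,r["at"],z=z),4))
cv2.imwrite("pics/w1.png",cv2.resize(im,(800,500)))
E
```

```text
4.0 [ 0.44396564 -0.07165316  0.40454833] 7.878848593708599 [-1.59994214e-01 -1.51104414e-01 -5.61316113e-02  1.66612209e+00
 -7.84186831e-05  2.84408661e+00] -0.00029283721149519115 [-0.23222477  0.74019482 -0.53676055]
carrier 0.72 [326.4 242.5] [ 0.3878 -0.0814  0.104 ]
carrier 0.56 [303.4 121. ] [ 0.5064 -0.0438  0.104 ]
key_top 0.91 [458.1  87.4] [ 0.5532 -0.1695  0.12  ]
```

View pics/w1.png

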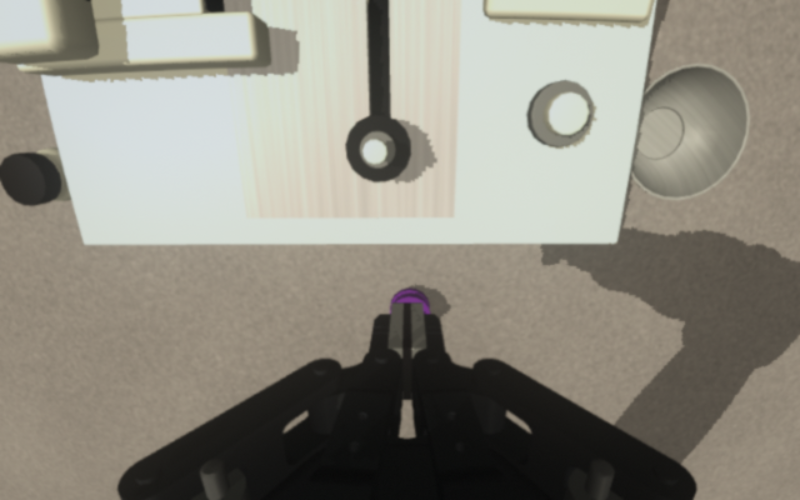

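The wrist view shows the front edge level, so the yaw of 7.88° matches. The slot runs up column ~378, the carrier ring is centred at (378,149), the cap is at (374,151) and the key at (568,114). The purple look-alike is on the bench below the fingers. The gripper linkage is wide along tool y.

```bash
python3 - <<'E'
from h import *
w=np.load("w1.npz");cal={k:w[k] for k in w.files if k not in("im","d")}
for k in("fx","fy","cx","cy"):cal[k]=float(cal[k])
d=w["d"];th=np.radians(7.88);R=np.array([[np.cos(th),-np.sin(th)],[np.sin(th),np.cos(th)]]);t=np.array([.5755,-.0040])
def P(n,u,v,z):
    p=unproj(cal,(u*.8,v*.8),z=z);print(n,np.round(p,4),np.round(R.T@(p[:2]-t)*1000,1),"depthz",np.round(unproj(cal,(u*.8,v*.8),depth=float(d[int(v*.8),int(u*.8)]))[2],4))
P("slot",377.5,15,.104);P("slot",379,100,.104);P("ring",378,149,.128);P("cap",374.5,151,.155);P("key",570,114,.120);P("key",570,114,.125);P("keytopedge",570,93,.12);P("keybot",570,135,.12);P("collarL",530,118,.11);P("collarR",594,118,.11)
P("deck",480,200,.104);P("edgeL",84,244,.104);P("edgeR",617,243,.104);P("console",487,15,.13)
P("collarpt",540,118,.11);P("mid",350,244,.104)
E
```

```text
slot [ 0.5939 -0.0323  0.104 ] [ 14.4 -30.5] depthz 0.0914
slot [ 0.5411 -0.0395  0.104 ] [-38.9 -30.5] depthz 0.0904
ring [ 0.5094 -0.0443  0.128 ] [-71.  -30.9] depthz 0.1557
cap [ 0.5097 -0.0443  0.155 ] [-70.7 -30.9] depthz 0.1547
key [ 0.55   -0.1685  0.12  ] [ -47.9 -159.4] depthz 0.1258
key [ 0.5495 -0.1664  0.125 ] [ -48.  -157.3] depthz 0.1258
keytopedge [ 0.5628 -0.165   0.12  ] [ -34.7 -157.8] depthz 0.1268
keybot [ 0.5367 -0.1721  0.12  ] [ -61.4 -161.2] depthz 0.1232
collarL [ 0.544  -0.1454  0.11  ] [ -50.6 -135.7] depthz 0.1141
collarR [ 0.551  -0.1904  0.11  ] [ -49.8 -181.3] depthz 0.1041
deck [ 0.4813 -0.1235  0.104 ] [-109.7 -105.4] depthz 0.1048
edgeL [0.4026 0.1899 0.104 ] [-144.7  215.7] depthz -0.0008
edgeR [ 0.463  -0.2397  0.104 ] [-143.8 -218. ] depthz 0.1061
console [ 0.5966 -0.1     0.13  ] [  7.8 -97.9] depthz 0.1124
collarpt [ 0.5451 -0.1524  0.11  ] [ -50.5 -142.8] depthz 0.1161
mid [ 0.4328 -0.029   0.104 ] [-144.8   -5.2] depthz -0.0003
```

Request:
apply_moves(plan=[[[1,0.59,-0.465,0,0,0,0],[1,0.59,-0.465,0,0,0,0],[1,0,0,1,0,0,0],[1,0,0,1,0,0,0],[1,0,0,1,0,0,0],[1,0,0,1,0,0,0],[1,0,0,0.7,0,0,0],[1,0,0,0.3,0,0,0]]])

```text
clock: 5.3
eef_pos: [0.4647, -0.05, 0.3039]
tcp_rot: [0.998, 0.068, -0.0, -0.0]
force: [-0.5, 0.3, 0.8]
opening: 0.0006
grasp_force: 0.0
```

Request:
apply_moves(plan=[[[1,0,0,0.5,0,0,0],[1,0,0,0.5,0,0,0],[1,0.25,0,0,0,0,0],[1,0.25,0,0,0,0,0],[1,0.25,0,0,0,0,0],[1,0.25,0,0,0,0,0],[1,0.25,0,0,0,0,0],[1,0.25,0,0,0,0,0]]])

```text
clock: 6.3
eef_pos: [0.4946, -0.0463, 0.2847]
tcp_rot: [0.998, 0.068, 0.0, 0.0]
force: [-0.4, -0.1, 0.0]
opening: 0.0002
grasp_force: 0.3
```

```bash
python3 - <<'E'
from h import *
im,d=robot.get_image("wrist");cv2.imwrite("pics/w2.png",im)
E
```

```text
(no output)
```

View pics/w2.png

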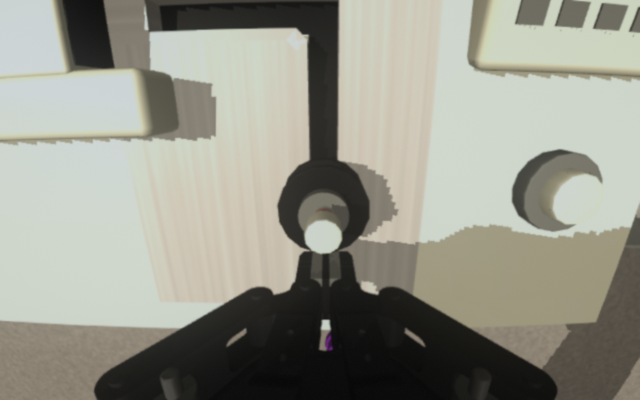

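The carrier (323,205) sits centred ahead of the fingertips on the slot line, column 323. I'll keep pushing.

Request:
apply_moves(plan=[[[1,0.25,0,0,0,0,0],[1,0.25,0,0,0,0,0],[1,0.25,0,0,0,0,0],[1,0.25,0,0,0,0,0],[1,0.25,0,0,0,0,0],[1,0.25,0,0,0,0,0],[1,0.25,0,0,0,0,0],[1,0.25,0,0,0,0,0]]])

```text
clock: 7.35
eef_pos: [0.5342, -0.0408, 0.2847]
tcp_rot: [0.998, 0.068, -0.0, 0.0]
force: [-0.9, 0.8, 0.1]
opening: -0.0001
grasp_force: 0.2
```

Request:
apply_moves(plan=[[[1,0.25,0,0,0,0,0],[1,0.25,0,0,0,0,0],[1,0.25,0,0,0,0,0],[1,0.25,0,0,0,0,0],[1,0.25,0,0,0,0,0],[1,0.25,0,0,0,0,0],[1,0.25,0,0,0,0,0],[1,0.25,0,0,0,0,0]]])

```text
clock: 8.35
eef_pos: [0.5738, -0.0354, 0.2847]
tcp_rot: [0.998, 0.068, 0.0, 0.0]
force: [-1.2, -0.4, -0.4]
opening: -0.0002
grasp_force: 0.3
```

```bash
python3 - <<'E'
from h import *
s=robot.sense();print(s["clock"],s["eef_pos"],s["force"])
im,d=robot.get_image("wrist");cv2.imwrite("pics/w3.png",im)
E
```

```text
8.35 [ 0.57384657 -0.03540355  0.28469289] [-1.1508885  -0.44899099 -0.41253383]
```

View pics/w3.png

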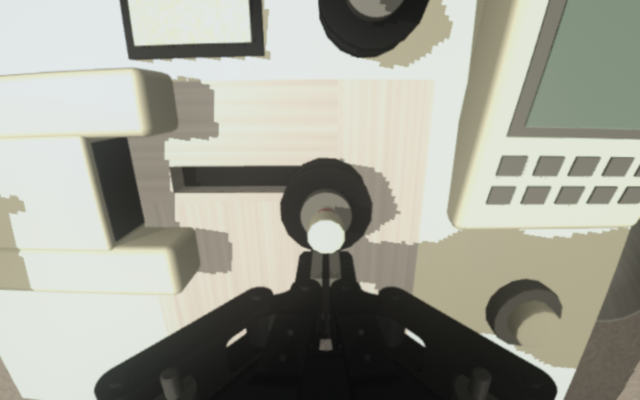

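Carrier (326,205) is still a few mm short of the corner, with the short leg to its upper left. I'll push on slowly until contact.

Request:
apply_moves(plan=[[[1,0.06,0,0,0,0,0],[1,0.06,0,0,0,0,0],[1,0.06,0,0,0,0,0],[1,0.05,0,0,0,0,0],[1,0.05,0,0,0,0,0],[1,0.04,0,0,0,0,0],[1,0.04,0,0,0,0,0],[1,0.04,0,0,0,0,0]]])

```text
clock: 9.4
eef_pos: [0.5815, -0.0344, 0.2847]
tcp_rot: [0.998, 0.068, 0.0, 0.0]
force: [-0.6, 0.9, -0.9]
opening: 0.0001
grasp_force: 0.2
```

Request:
apply_moves(plan=[[[1,0.04,0,0,0,0,0],[1,0.03,0,0,0,0,0],[1,0,0,0,0,0,0],[1,0,0,0,0,0,0],[1,0,0,0,0,0,0],[1,0,0,0,0,0,0],[1,0,0,0,0,0,0],[1,0,0,0,0,0,0]]])

```text
clock: 10.4
eef_pos: [0.5828, -0.0342, 0.2847]
tcp_rot: [0.998, 0.068, 0.0, 0.0]
force: [-0.2, 0.8, 0.1]
opening: 0.0001
grasp_force: 0.0
```

Request:
apply_moves(plan=[[[1,0.03,0,0,0,0,0],[1,0.03,0,0,0,0,0],[1,0.02,0,0,0,0,0],[1,0.02,0,0,0,0,0],[1,0.02,0,0,0,0,0],[1,0.02,0,0,0,0,0],[1,0,0,0,0,0,0],[1,0,0,0,0,0,0]]])

```text
clock: 11.4
eef_pos: [0.5854, -0.0338, 0.2847]
tcp_rot: [0.998, 0.068, -0.0, -0.0]
force: [-3.5, -0.3, 2.7]
opening: -0.0001
grasp_force: 1.9
```

```bash
python3 - <<'E'
from h import *
s=robot.sense();cal=robot.get_calibration("wrist");im,d=robot.get_image("wrist");cv2.imwrite("pics/w4.png",im[100:280,150:450])
print(s["eef_pos"],s["force"])
t=np.array([.5755,-.0045]);th=np.radians(7.88);R=np.array([[np.cos(th),-np.sin(th)],[np.sin(th),np.cos(th)]])
g=cv2.cvtColor(im,cv2.COLOR_BGR2GRAY)
m=((g>150)&(np.abs(d-0)>0)).astype(np.uint8)
# points with z 0.150..0.158 near the tool = cap
vv,uu=np.mgrid[100:280:1,230:420:1];W=[]
for v,u in zip(vv.ravel(),uu.ravel()):
    if d[v,u]>0:
        p=unproj(cal,(float(u),float(v)),depth=float(d[v,u]))
        if .150<p[2]<.159 and g[v,u]>120: W.append(p)
W=np.array(W);q=(W[:,:2]-t)@R*1000;print(len(W),q.mean(0),q.min(0),q.max(0))
c=robot.get_calibration("top");im,d=robot.get_image("top")
cv2.imwrite("pics/t4.png",cv2.resize(im[130:230,270:400],(780,600),interpolation=cv2.INTER_CUBIC))
E
```

```text
[ 0.58544214 -0.03382544  0.28474701] [-3.53017352 -0.32552225  2.74048072]
1124 [ 40.03539098 -31.45951387] [ 32.15127449 -38.6002378 ] [ 46.84512313 -24.36189162]
```

View pics/w4.png

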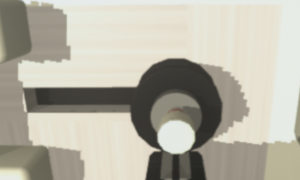

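Wall contact felt (3.5 N), and the carrier is at the corner. Next I back off, lift, turn 90° and move to the carrier's right side.

Request:
apply_moves(plan=[[[1,-1,0,0,0,0,0],[1,-1,0,0,0,0,0],[1,0,0.7,-1,0,0,0],[1,0,0.7,-1,0,0,0],[1,0,0.7,-1,0,0,0],[1,0,0,0,0,0,-1],[1,0,0,0,0,0,-1],[1,0,0,0,0,0,-1]]])

```text
clock: 12.5
eef_pos: [0.552, -0.0809, 0.3447]
tcp_rot: [0.985, 0.173, 0.001, 0.0]
force: [-0.3, 0.4, -0.2]
opening: -0.0001
grasp_force: 0.0
```

Request:
apply_moves(plan=[[[1,0,0,0,0,0,-1],[1,0,0,0,0,0,-1],[1,0,0,0,0,0,-1],[1,0,0,0,0,0,-1],[1,0,0,0,0,0,-1],[1,0,0,0,0,0,-1],[1,0,0,0,0,0,-1],[1,0,0,0,0,0,-1]]])

```text
clock: 13.5
eef_pos: [0.552, -0.0808, 0.3447]
tcp_rot: [0.899, 0.438, 0.0, 0.0]
force: [-0.8, -0.4, -0.5]
opening: -0.0001
grasp_force: 0.0
```

Request:
apply_moves(plan=[[[1,0,0,0,0,0,-1],[1,0,0,0,0,0,-1],[1,0,0,0,0,0,-1],[1,0,0,0,0,0,-1],[1,0,0,0,0,0,-1],[1,0,0,0,0,0,-1],[1,0,0,0,0,0,-1],[1,0,0,0,0,0,-1]]])

```text
clock: 14.5
eef_pos: [0.552, -0.0808, 0.3447]
tcp_rot: [0.743, 0.669, 0.0, 0.0]
force: [1.7, -0.0, 0.0]
opening: 0.0
grasp_force: 0.0
```

Request:
apply_moves(plan=[[[1,0,0,0,0,0,-1],[1,0,0,0,0,0,-1],[1,0,0,0,0,0,-1],[1,0,0,0,0,0,-0.5],[1,0,0.9,0,0,0,0],[1,0,0.9,0,0,0,0],[1,0,0.9,0,0,0,0],[1,0,0.9,0,0,0,0]]])

```text
clock: 15.5
eef_pos: [0.6238, -0.071, 0.3446]
tcp_rot: [0.657, 0.753, 0.0, 0.0]
force: [-0.1, -0.0, -0.3]
opening: 0.0002
grasp_force: 0.0
```

```bash
cat >> h.py <<'E'
T=np.array([.5778,-.0050]);TH=np.radians(7.88);RA=np.array([[np.cos(TH),-np.sin(TH)],[np.sin(TH),np.cos(TH)]])
def own(p): return (np.asarray(p)[:2]-T)@RA*1000
def world(q): return RA@(np.array(q)/1000)+T
E
python3 - <<'E'
from h import *
s=robot.sense();print(s["clock"],s["eef_pos"],own(s["eef_pos"]),yaw(s)[0],np.round(s["joint_positions"],2))
im,d=robot.get_image("wrist");cv2.imwrite("pics/w5.png",im)
print(s["force"])
E
```

```text
15.5 [ 0.62376837 -0.07098917  0.34464416] [ 36.48726875 -71.66826358] 97.78236542058922 [-0.11  0.26  0.26  1.57  0.    1.32]
[-0.10502537 -0.04739869 -0.28278246]
```

View pics/w5.png

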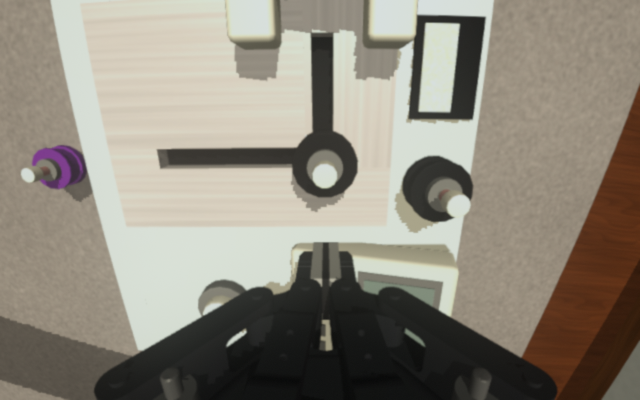

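The fingers line up with the carrier at (325,165), and the short leg runs straight ahead between the cheeks. I'll descend beside the carrier and push.

Request:
apply_moves(plan=[[[1,0.2,0,0,0,0,0],[1,0,0,0.7,0,0,0],[1,0,0,0.7,0,0,0],[1,0,0,0.7,0,0,0],[1,0,0,0.68,0,0,0],[1,0.2,0,0,0,0,0],[1,0.2,0,0,0,0,0],[1,0.2,0,0,0,0,0]]])

```text
clock: 16.55
eef_pos: [0.6209, -0.0549, 0.2898]
tcp_rot: [0.657, 0.754, 0.0, 0.0]
force: [0.2, -0.6, -0.3]
opening: 0.0002
grasp_force: 0.2
```

Request:
apply_moves(plan=[[[1,0.25,0,0,0,0,0],[1,0.25,0,0,0,0,0],[1,0.25,0,0,0,0,0],[1,0.25,0,0,0,0,0],[1,0.25,0,0,0,0,0],[1,0.25,0,0,0,0,0],[1,0.25,0,0,0,0,0],[1,0.25,0,0,0,0,0]]])

```text
clock: 17.55
eef_pos: [0.6154, -0.0153, 0.2891]
tcp_rot: [0.657, 0.754, -0.0, -0.0]
force: [0.3, -1.1, -0.8]
opening: 0.0001
grasp_force: 0.2
```

```bash
python3 - <<'E'
from h import *
s=robot.sense();print(s["clock"],s["eef_pos"],own(s["eef_pos"]),yaw(s)[0],s["force"])
im,d=robot.get_image("wrist");cv2.imwrite("pics/w6.png",im)
E
```

```text
17.55 [ 0.61535129 -0.01525795  0.2890622 ] [ 35.7903555  -15.30932219] 97.80425274675171 [ 0.30675354 -1.0787768  -0.81815639]
```

View pics/w6.png

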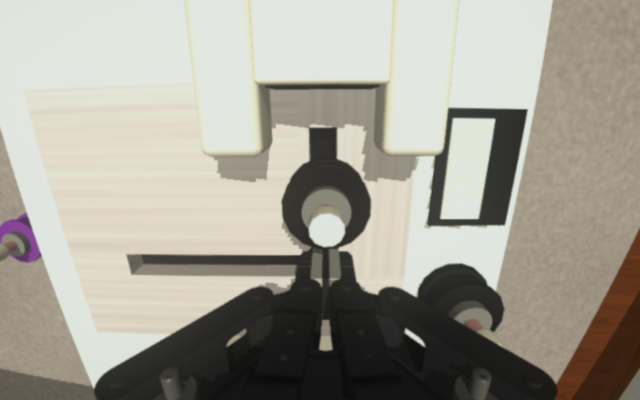

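Carrier (326,205) is following the short leg, and the spare is undisturbed at (460,300).

Request:
apply_moves(plan=[[[1,0.2,0,0,0,0,0],[1,0.2,0,0,0,0,0],[1,0.2,0,0,0,0,0],[1,0.15,0,0,0,0,0],[1,0.15,0,0,0,0,0],[1,0.15,0,0,0,0,0],[1,0.1,0,0,0,0,0],[1,0.05,0,0,0,0,0]]])

```text
clock: 18.6
eef_pos: [0.6121, 0.0083, 0.2891]
tcp_rot: [0.657, 0.754, 0.0, 0.0]
force: [0.8, -0.4, -0.2]
opening: -0.0001
grasp_force: 0.2
```

Request:
apply_moves(plan=[[[1,0.03,0,0,0,0,0],[1,0.03,0,0,0,0,0],[1,0.03,0,0,0,0,0],[1,0.03,0,0,0,0,0],[1,0.03,0,0,0,0,0],[1,0.03,0,0,0,0,0],[1,0,0,0,0,0,0],[1,0,0,0,0,0,0]]])

```text
clock: 19.6
eef_pos: [0.6117, 0.0118, 0.2891]
tcp_rot: [0.657, 0.754, 0.0, 0.0]
force: [0.2, 1.1, 0.1]
opening: -0.0003
grasp_force: 0.1
```

Request:
apply_moves(plan=[[[1,0.03,0,0,0,0,0],[1,0.03,0,0,0,0,0],[1,0.03,0,0,0,0,0],[1,0.02,0,0,0,0,0],[1,0,0,0,0,0,0],[1,0,0,0,0,0,0],[1,0,0,0,0,0,0],[1,0,0,0,0,0,0]]])

```text
clock: 20.6
eef_pos: [0.6114, 0.0139, 0.2891]
tcp_rot: [0.657, 0.754, -0.0, 0.0]
force: [-0.3, -0.1, -0.1]
opening: -0.0
grasp_force: 0.1
```

Request:
apply_moves(plan=[[[1,0.03,0,0,0,0,0],[1,0.03,0,0,0,0,0],[1,0.02,0,0,0,0,0],[1,0.02,0,0,0,0,0],[1,0,0,0,0,0,0],[1,0,0,0,0,0,0],[1,0,0,0,0,0,0],[1,0,0,0,0,0,0]]])

```text
clock: 21.6
eef_pos: [0.6111, 0.0158, 0.2892]
tcp_rot: [0.657, 0.754, -0.0, 0.0]
force: [-0.0, -3.2, 1.2]
opening: 0.0003
grasp_force: 1.5
```

```bash
python3 - <<'E'
from h import *
s=robot.sense();print(s["clock"],s["eef_pos"],own(s["eef_pos"]),yaw(s)[0],s["force"])
im,d=robot.get_image("wrist");cv2.imwrite("pics/w7.png",im)
E
```

```text
21.6 [0.61110342 0.01584447 0.2891752 ] [35.84669748 16.08178813] 97.80160018901454 [-0.0049496  -3.21826424  1.22952658]
```

View pics/w7.png

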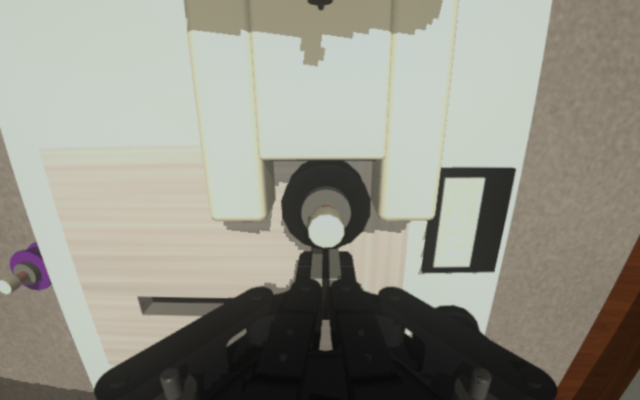

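The force of −3.2 N is end-stop contact, and the carrier (326,205) sits between the cheeks in the bay. Now I back off and move to the key.

Request:
apply_moves(plan=[[[1,0.03,0,0,0,0,0],[1,-1,0,0,0,0,0],[1,-1,0,0,0,0,0],[1,-0.6,0,-0.8,0,0,0],[1,-0.6,0,-0.8,0,0,0],[1,-0.6,0,-0.8,0,0,0],[1,-0.6,0,-0.8,0,0,0],[1,-0.6,0,-0.8,0,0,0]]])

```text
clock: 22.65
eef_pos: [0.6245, -0.0837, 0.3708]
tcp_rot: [0.658, 0.753, 0.0, 0.0]
force: [0.4, 0.6, -0.9]
opening: 0.0002
grasp_force: 0.0
```

Request:
apply_moves(plan=[[[1,-0.72,-0.866,0,0,0,0],[1,-0.72,-0.866,0,0,0,0],[1,-0.72,-0.866,0,0,0,0],[1,-0.72,-0.866,0,0,0,0],[1,-0.72,-0.866,0,0,0,0],[1,0,0,0,0,0,0],[1,0,0,0,0,0,0],[1,0,0,0,0,0,0]]])

```text
clock: 23.65
eef_pos: [0.5488, -0.1653, 0.3689]
tcp_rot: [0.657, 0.754, 0.0, -0.0]
force: [-0.7, 0.4, -0.3]
opening: 0.0001
grasp_force: 0.0
```

```bash
python3 - <<'E'
from h import *
s=robot.sense();print(s["clock"],s["eef_pos"],own(s["eef_pos"]),yaw(s)[0],s["force"])
cal=robot.get_calibration("wrist");im,d=robot.get_image("wrist");a=im
for n in["key_top"]:
  for r in robot.landmark_of("wrist",n)[:2]: print(n,r["score"],r["at"],unproj(cal,r["at"],z=.1258))
q=proj(cal,[[s["eef_pos"][0],s["eef_pos"][1],.1258]])[0];print("aim px",q)
c=robot.get_calibration("top");t,dt=robot.get_image("top")
cv2.imwrite("pics/w8.png",np.vstack([cv2.resize(a,(480,300)),cv2.resize(t[110:260,220:460],(480,300),interpolation=cv2.INTER_CUBIC)]))
p=proj(c,[list(world((x,y)))+[.155] for x,y in[(35,45)]]);print(p)
# cap position from top depth
W=[]
for v in range(150,200):
  for u in range(290,340):
    p=unproj(c,(float(u),float(v)),depth=float(dt[v,u]) or 1.)
    if .145<p[2]<.160 and t[v,u].min()>100: W.append(p)
if W: W=np.array(W);print(len(W),W.mean(0),own(W.mean(0)))
E
```

```text
23.65 [ 0.54882981 -0.16532241  0.36892769] [ -50.6766394 -154.8367734] 97.8414539991692 [-0.66669493  0.36684105 -0.34870312]
key_top 0.98 [326.7, 210.1] [ 0.55023193 -0.1651607   0.1258    ]
aim px [324.90907609 210.06279527]
[[310.08905759 170.66547868]]
26 [0.59977232 0.04472309 0.1555245 ] [28.58181581 46.24119283]
```

View pics/w8.png

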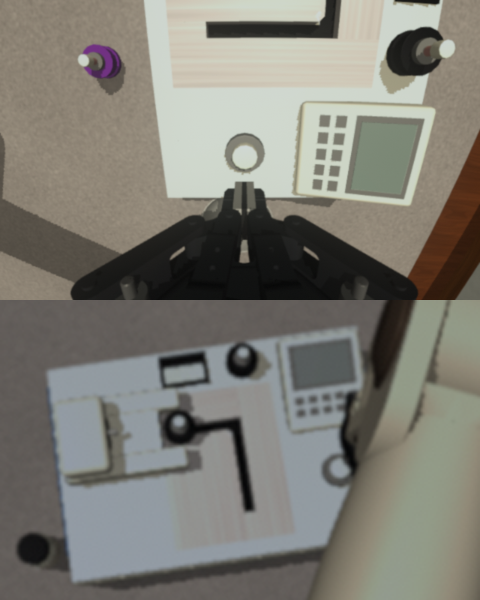

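The carrier is home in the bay: cap at own y ≈ 46, and it sits between the cheeks at lower-picture (180,425). The spare is at (242,357), and the key is straight under the fingertips. Descending.

Request:
apply_moves(plan=[[[1,0,0.06,0.84,0,0,0],[1,0,0,0.84,0,0,0],[1,0,0,0.84,0,0,0],[1,0,0,0.84,0,0,0],[1,0,0,0.1,0,0,0],[1,0,0,0.1,0,0,0],[1,0,0,0,0,0,0],[1,0,0,0,0,0,0]]])

```text
clock: 24.8
eef_pos: [0.5498, -0.1655, 0.2985]
tcp_rot: [0.657, 0.754, 0.0, 0.0]
force: [-1.1, 0.4, 1.8]
opening: -0.0
grasp_force: 0.7
```

Contact is starting. I'll press down slowly.

Request:
apply_moves(plan=[[[1,0,0,0.06,0,0,0],[1,0,0,0.06,0,0,0],[1,0,0,0.05,0,0,0],[1,0,0,0.05,0,0,0],[1,0,0,0,0,0,0],[1,0,0,0,0,0,0],[1,0,0,0,0,0,0],[1,0,0,0,0,0,0]]])

```text
clock: 25.8
eef_pos: [0.5499, -0.1655, 0.2936]
tcp_rot: [0.657, 0.754, 0.0, 0.0]
force: [1.4, -1.2, 2.7]
opening: 0.0
grasp_force: 1.9
```

Request:
apply_moves(plan=[[[1,0,0,0.04,0,0,0],[1,0,0,0.03,0,0,0],[1,0,0,0.03,0,0,0],[1,0,0,0,0,0,0],[1,0,0,0,0,0,0],[1,0,0,0,0,0,0],[1,0,0,0,0,0,0],[1,0,0,0,0,0,0]]])

```text
clock: 26.8
eef_pos: [0.5497, -0.1654, 0.2933]
tcp_rot: [0.657, 0.754, 0.0, 0.001]
force: [-1.8, 0.0, 14.3]
opening: 0.0001
grasp_force: 7.4
```

The press bottomed out (14 N). Tip height is 0.120, above the collar at about 0.115. Releasing.

Request:
apply_moves(plan=[[[1,0,0,-0.2,0,0,0],[1,0,0,-0.3,0,0,0],[1,0,0,-1,0,0,0],[1,0,0,-1,0,0,0],[1,0,0,-1,0,0,0],[1,0,0,-1,0,0,0],[1,0,0,0,0,0,0],[1,0,0,0,0,0,0]]])

```text
clock: 27.8
eef_pos: [0.5497, -0.1654, 0.3802]
tcp_rot: [0.657, 0.754, -0.0, -0.001]
force: [-0.9, 0.8, -0.4]
opening: -0.0002
grasp_force: 0.0
```

```bash
python3 - <<'E'
from h import *
s=robot.sense();print(s["clock"],s["eef_pos"],s["force"])
cal=robot.get_calibration("wrist");im,d=robot.get_image("wrist")
q=proj(cal,[[.550,-.1655,.1258]])[0].astype(int);print(q)
for dv in range(-42,20,4):
  v,u=q[1]+dv,q[0]; print(dv,np.round(unproj(cal,(float(u),float(v)),depth=float(d[v,u])),4),im[v,u])
E
```

```text
27.8 [ 0.5496981  -0.16543931  0.38024368] [-0.88986375  0.7774186  -0.35465433]
[325 205]
-42 [ 0.5451 -0.1346  0.1048] [209 219 211]
-38 [ 0.5456 -0.1383  0.1037] [209 219 211]
-34 [ 0.5461 -0.1417  0.104 ] [209 218 211]
-30 [ 0.5463 -0.143   0.1134] [90 98 97]
-26 [ 0.5466 -0.1456  0.1169] [122 133 135]
-22 [ 0.5471 -0.1491  0.1162] [120 132 133]
-18 [ 0.5474 -0.1513  0.1209] [130 152 155]
-14 [ 0.5476 -0.1528  0.1273] [217 217 209]
-10 [ 0.5481 -0.1562  0.1269] [212 218 211]
-6 [ 0.5486 -0.1596  0.1271] [210 218 210]
-2 [ 0.549 -0.163  0.127] [209 218 210]
2 [ 0.5495 -0.1666  0.1267] [206 217 210]
6 [ 0.55   -0.1702  0.1264] [205 218 210]
10 [ 0.5504 -0.1733  0.1273] [204 218 210]
14 [ 0.551  -0.1772  0.1264] [149 171 166]
18 [ 0.552  -0.1848  0.1171] [111 125 127]
```

The key is back up (~0.1265) and the fingertips went to ~0.1203, which is the full 6 mm and clear of the collar.

```bash
python3 -c "
from cell import robot
print(robot.close_job())"
```

```text
the job is handed in; nothing more can be done
None
```

The carrier is pushed home in the sampling bay, the start key was pressed fully and has come back up, and the job was handed in at about 28 s with nothing else touched.

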